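Release the hidden latch of a fuse box with a push rod and open its lid

TASK

The lid of the fuse box on the counter is latched. Take the slim push rod from the tool rack, feel with it through the narrow slot of the latch tower for the hidden latch tab and press the tab gently until the lid springs ajar (the plastic cracks if it is pushed hard). Stand the rod back in the rack, swing the lid fully open so that it stays back, and leave everything else where it is.

Things in the scene. Friction and masses are not known exactly. Their poses are not given: they have to be found in the camera images.
- fusebox: Car fuse and relay box, dark grey with a black lid, 150 (x) x 210 (y) mm, 102 mm high to the lid, screwed to a fixed 250 x 250 x 4 mm steel bracket. Origin: on the counter under its centre; x points from its front to the hinge at the back, z up. In front of the lid stands the latch tower, 26 x 80 mm, 92 mm high. The rod pressing anywhere on the box with over 25 N would crack it.
- slot (a point): Centre of the slot mouth in the level top of the latch tower (axes as the fuse box), 102 mm in front of the box centre, 92 mm above the counter. The slot is 9 mm wide (x), 56 mm long (y), goes straight down and has a 1.5 mm chamfer round its mouth. A rigid web lies across it 26 mm below the mouth.
- slot_web (a point): Centre of that web's top. The web has one window, 13 mm along y, its centre unseen and anywhere within 20 mm of the middle. In it sits the sprung latch tab: a level pad 9 mm along y that fills the slot in x, its top 4 mm proud of the web (22 mm below the mouth). It gives at about 4 N, frees the lid 6 mm down (about 6 N), stops hard at 9 mm and springs back.
- lid (a joint): Angle of the lid about its hinge, rad: 0 latched; when released a spring plunger inside lifts it to about 0.15, where it rests; 1.85 is fully open against its stop. The hinge is nearly free: past upright (about 1.5) the lid drops back to the stop and stays, before that it falls shut on to the plunger.
- lid_lug (a point): Centre of the lift lug, a plain upright block on top of the lid near its front edge: 30 mm (x) x 14 mm (y) x 34 mm high, of which this point is the middle (16 mm above the lid's top face); moves and turns with the lid (axes as the lid's). It can be pinched across its y faces.
- lid_hinge (a point): Middle of the lid's hinge line, which runs along the fuse box's y, 70 mm above the counter, 78 mm behind the box centre. With the lid closed the lug's centre is 135 mm in front of it and 48 mm above it.
- rack: Blue sheet-steel tool rack, fixed, 284 mm long (y), 70 mm broad (x), top plate 10 mm thick with its top at 115 mm. Four 12 mm through holes in a row along y at -105, -35, 35 and 105 mm from its middle, one of them empty; tools hang in them by their collars, handles up. Origin: on the counter under its centre.
- rod_handle (a point): Slim push rod (80 g), upright in a rack hole at the start: a straight round steel rod 6 mm thick, 100 mm long, under a round black handle 20 mm thick, 85 mm long, with a 24 mm collar at its lower end that rests on the rack. This point is on the axis in the handle, 45 mm above the collar underside, 145 mm above the tip; z points from tip to handle.
- rod_tip (a point): Lower end of the push rod, on its axis; axes as the rod's (z points up to the handle).
- rod: The same push rod; origin at its tip.
- screwdriver: Thick screwdriver in the rack (10 mm shank, too thick for the slot; fat black handle 33 mm thick and 92 mm long). Leave it.
- hexkey: Hexagon key with a black T-handle 90 mm wide in the rack (10 mm shank, too thick for the slot). Leave it.
- spray: Blue spray can, 66 mm thick, 190 mm high, standing on the counter. Leave it.
- oilfilter: White oil filter, 76 mm thick, 90 mm high. Leave it.
- mug: White mug, 95 mm high. Leave it.
- relay: Loose black relay with brass pins, 28 x 28 x 34 mm, standing on the bracket beside the latch tower. Leave it.
- carton: Small carton, 90 x 60 x 50 mm. Leave it.
- calculator: Desk calculator, 150 x 100 x 25 mm. Leave it.
- tape: Roll of black tape, 90 mm across, 22 mm high, lying flat. Leave it.
Not all that is in view belongs to the job. What is shaped like the rod but green is not meant.

How it is judged:
By the outcome, as a careful person would: the job done as asked, in the order asked, and still so for the second after the job is handed in, with the robot touching nothing.
It also fails if it takes over 61 s, if anything falls off the work surface, if the arm or the gripper's body presses on something with over 40 N, if the wrist force passes 120 N, or if a joint passes its speed limit or range.

ROBOT

A 6-joint arm with a two-finger parallel gripper is mounted at the origin on the work surface. World frame = base frame: x ahead of the robot, y to its left, z up, the work surface at z = 0. Lengths are in m, angles in rad, forces in N, time in s.
With the tool pointing down it reaches from about 0.375 to 0.9 m from the base axis. Payload 3.1 kg.
Tool frame: the origin (TCP) lies midway between the tips of the shut fingers; the grasp point (between the pads) lies 19 mm behind it; z points along the fingers, y is the line along which they close (so a half turn about z gives the same grasp; the last joint's range is limited). The gripper opens to 85 mm and grips with 20 to 120 N. Pads are 22 mm wide; open, the fingers measure 114 mm over their backs; the gripper's body (76 mm by 85 mm) begins 54 mm behind the grasp point. The pads swing forward as they close: fully open they stand 13 mm farther back than shut.
Start: joints at [-1.405, 0.527, 1.433, -0, 1.181, -0.178], TCP at [0.211, -0.588, 0.193] pointing down, gripper open.
Joint ranges: [-3.08, 3.08], [-0.75, 2.2], [0.22, 2.44], [-1.43, 4.57], [0, 2.65], [-2.85, 2.85]. Speed limits (rad/s): [2.79, 2.79, 3.14, 3.14, 3.14, 3.14].

INTERFACE

Orientations are given as a unit quaternion [x, y, z, w].
In Python, from station import manip gives the robot as it stands.
- The arm moves only by the tool step_arm, never from a script. Its argument "targets" is text: rows parted by semicolons, each of 4 numbers parted by spaces: the shift along the tool's x, y, z in mm, then the turn about the tool's z in degrees. A call has 1 to 12 rows; each row is the pose to reach, as a shift and turn from the pose commanded when the call began, along the tool's axes at that moment; what a row does not reach only later rows make up. A row lasts 1/10 s, in which the tool goes at most 50 mm and 8.59 degrees, less where a joint would pass 70% of its speed; a pose out of reach is approached as far as the arm can. A call with a gripper value outside its range is refused whole. "gripper" is the closure, from 0 (fully open) to 1 (shut), set as the call begins (left out, the last holds). The fingers move at their own pace and stop on an object; "squeeze" is the grip in N (left out, the last holds). Time passes only in rows, so rows that repeat a pose let the fingers close. It gives the time, the measured TCP pose, the force, the opening and the grip force at its end, in the units of the state.
- manip.sense(): the state, without advancing time (a new reading comes with each control period).
- manip.snapshot(name): name is "scene" or "top" or "wrist"; returns the picture (480x640x3 uint8, red, green, blue); there is no depth.
- manip.get_calibration(name): a dict with "fov_y" (degrees; the focal length in pixels is half the picture's height over the tangent of half this angle, whatever the lens; pixels are square), "cx", "cy" (the principal point, pixels), "extrinsics" (4x4, takes a point from camera to world coordinates); the wrist camera has in their place "tool_from_camera" (4x4, takes a point from camera to tool coordinates, whose origin is the TCP and whose axes are the flange's). Camera axes: x right, y down, z forward; pixel columns grow to the right and rows downward; lengths in m; the calibration is good to about 2 mm. The wrist camera is an equidistant fisheye: a pixel r from the principal point sees the ray r / f radians off the axis. A picture is of the moment at which its call begins: read the wrist's pose just before it. get_calibration takes no time and is no camera call.
- manip.sign_off(): hands the job in; it is judged then, once.
Trained networks look in the newest picture that a camera, given by its name, has taken for a name from the list of things; names that differ only in an ending like _2 or _b are one class to them, and where a whole thing is asked for, a point or a joint stands for the part that bears it (a point fixed in the world has none). Each returns a list of dicts, best first, with "p" (0 to 1); they miss things now and then, are a little off and sometimes report something else, mostly with a low value. They report only what shows in the picture. A call takes as long as a camera call. They do not tell look-alikes from the thing itself.
- manip.recognise(camera, query): "position" ([column, row] in pixels, amid what is visible of it).
- manip.masks_of(camera, query): "pixels" (480x640 bool, what is visible of it) and "position" ([column, row] in pixels, amid what is visible of it).
- manip.mark_of(camera, query): "position" ([column, row] in pixels: a listed point, or the origin of a listed thing).
The state is a dict: "t": time; "q": joint angles; "qd": joint speeds; "tau": joint torques, N m; "tcp_pos": TCP position; "tool_rot": TCP orientation; "force": force on the tool from outside, world axes, zero at the start; "ft_torque": the same for the moment, N m; "finger_gap": opening from 0.0 (shut) to 1.0 (fully open); "gripper_force": force on a finger pad.
Only numpy, scipy, OpenCV 4.12 (cv2) and the standard library are available. Lean on these libraries where they do the work, as an engineer would, in place of code of your own. Each camera call takes 0.05 s, during which the arm holds its last target. There are 200 camera calls.

## Working session

There is one attempt and no reset: what is moved stays moved. The work goes in short steps, Python scripts to look and compute and a tool call to move; the robot and the scene stay as the last step left them, time stands still between calls to the robot, and variables do not carry over. Pictures are saved under pics/ and viewed, at most 10 in all, crops included, and the job is handed in when it is done.

Besides the shell and the picture viewer there is one more tool, called after ">>>" as name(argument=value, ...) on one line, values as JSON. step_arm: Moves the arm, as the interface text tells. Its arguments: {"type":"object","properties":{"targets":{"type":"string"},"gripper":{"type":"number"},"squeeze":{"type":"number"}},"required":["targets"]}

```bash
mkdir -p pics
cat > h.py <<'E'
import numpy as np, cv2
from station import manip
from scipy.spatial.transform import Rotation as R
def ray(cam,px,s=None):
    c=manip.get_calibration(cam); f=240/np.tan(np.radians(c['fov_y'])/2)
    u=np.array([px[0]-c['cx'],px[1]-c['cy']])
    if cam=='wrist':
        s=s or manip.sense(); T=np.eye(4);T[:3,:3]=R.from_quat(s['tool_rot']).as_matrix();T[:3,3]=s['tcp_pos']
        E=T@np.array(c['tool_from_camera']); r=np.linalg.norm(u); th=r/f
        d=np.array([*(u/max(r,1e-9)*np.sin(th)),np.cos(th)])
    else:
        E=np.array(c['extrinsics']); d=np.array([*(u/f),1.])
    d=E[:3,:3]@d; return E[:3,3],d/np.linalg.norm(d)
def atz(cam,px,z,s=None):
    o,d=ray(cam,px,s); return o+d*(z-o[2])/d[2]
def tri(rays):
    A=sum(np.eye(3)-np.outer(d,d) for o,d in rays); b=sum((np.eye(3)-np.outer(d,d))@o for o,d in rays)
    return np.linalg.solve(A,b)
def snap(cam,fn=None):
    im=manip.snapshot(cam)
    if fn: cv2.imwrite('pics/'+fn,im[:,:,::-1])
    return im
E
python3 - <<'E'
from h import *
s=manip.sense(); print(s)
snap('scene','s1.png');snap('top','t1.png')
for q,z in [('rod_handle',.16),('rod_tip',.015),('slot',.092),('lid_lug',.118),('lid_hinge',.07),('fusebox',0),('rack',0),('relay',0)]:
    for cam in ('scene','top'):
        for r in manip.mark_of(cam,q)[:3]: print(q,cam,np.round(r['position']),round(r['p'],2),np.round(atz(cam,r['position'],z),3))
E
```

```text
{'t': 0.0, 'q': array([-1.40452626e+00,  5.28456291e-01,  1.43391136e+00, -2.04676040e-05,
        1.18136393e+00, -1.78525540e-01]), 'qd': array([ 0.00162345,  0.00082498, -0.00067403,  0.0003863 , -0.00015153,
        0.00106746]), 'tau': array([ 1.69234554e-03, -4.42347801e+01, -1.78023165e+01, -2.28951385e-04,
        8.41343834e-03,  2.55350834e-06]), 'tcp_pos': array([ 0.21112628, -0.58742002,  0.19233687]), 'tool_rot': array([ 9.85175036e-01,  1.71548838e-01, -2.90985745e-06, -1.06950090e-03]), 'force': array([-0.05152543,  0.00220189,  0.57880921]), 'ft_torque': array([ 0.01472459, -0.01008858,  0.02866293]), 'gripper_force': 0.0, 'finger_gap': 1.0007603042656252}
rod_handle scene [280. 155.] 0.75 [ 0.341 -0.302  0.16 ]
rod_handle scene [241. 180.] 0.67 [ 0.5   -0.302  0.16 ]
rod_handle scene [214. 172.] 0.55 [ 0.511 -0.389  0.16 ]
rod_handle top [439. 316.] 0.67 [ 0.315 -0.317  0.16 ]
rod_handle top [435. 246.] 0.49 [ 0.495 -0.309  0.16 ]
rod_handle top [474. 252.] 0.43 [ 0.48  -0.413  0.16 ]
rod_tip scene [249. 226.] 0.55 [ 0.5   -0.297  0.015]
rod_tip scene [431. 314.] 0.3
[... 369 characters left out ...]
.118]
lid_lug top [268. 240.] 0.89 [0.513 0.135 0.118]
lid_lug top [495. 233.] 0.65 [ 0.539 -0.481  0.118]
lid_lug top [236. 253.] 0.58 [0.476 0.221 0.118]
lid_hinge scene [345. 302.] 0.93 [0.633 0.101 0.07 ]
fusebox scene [367. 311.] 0.94 [0.572 0.121 0.   ]
fusebox scene [229. 235.] 0.32 [ 0.545 -0.33   0.   ]
fusebox scene [527. 395.] 0.32 [0.581 0.471 0.   ]
fusebox top [277. 229.] 0.8 [0.56  0.121 0.   ]
rack scene [242. 234.] 0.95 [ 0.522 -0.306  0.   ]
rack top [418. 242.] 0.95 [ 0.528 -0.29   0.   ]
rack top [266. 260.] 0.21 [0.47 0.15 0.  ]
relay scene [426. 311.] 0.45 [0.496 0.23  0.   ]
relay scene [423. 420.] 0.45 [0.737 0.335 0.   ]
relay top [233. 252.] 0.55 [0.491 0.246 0.   ]
```

View pics/s1.png

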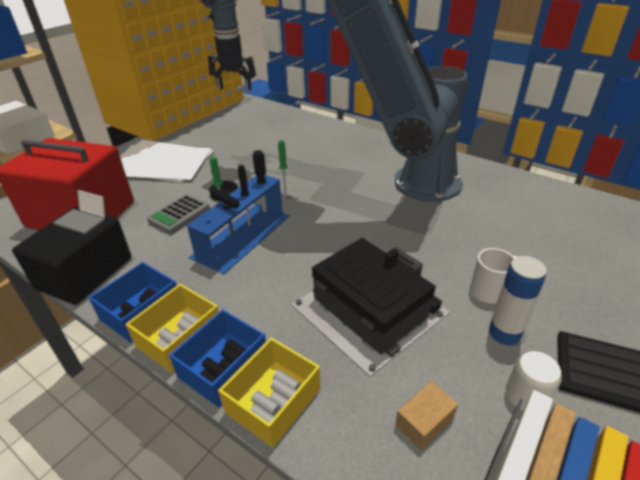

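View pics/t1.png

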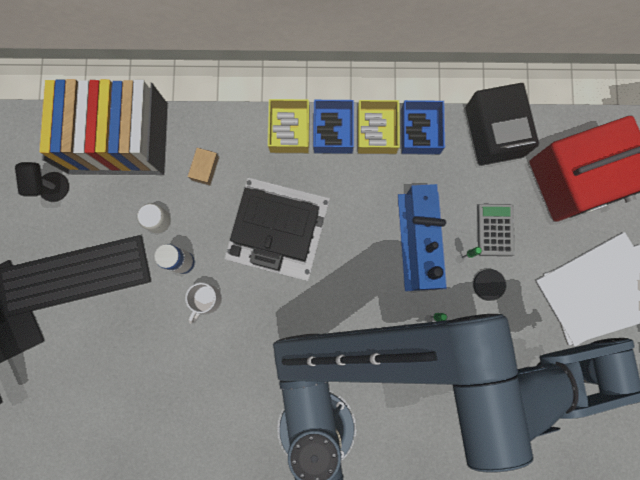

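The scene view shows the rod as the middle tool in the rack at (242,180), between the screwdriver at (259,165) and the hex T-key at (224,194). Two green look-alikes stand at (282,152) and (214,170). In the top view the rod is at (432,247) and the tower is at (265,260), facing the robot. I'll go above the rod.

>>> step_arm(targets="0 0 -50 0; 0 0 -100 0; 40 -18 -125 5; 80 -36 -125 10; 120 -54 -125 15; 160 -72 -125 15; 200 -90 -125 15; 240 -108 -125 15; 280 -128 -125 15; 320 -148 -125 15; 360 -165 -125 15; 360 -165 -125 15")

```text
t: 2.1
tcp_pos: [0.4976, -0.307, 0.3184]
tool_rot: [0.999, 0.045, 0.001, -0.001]
force: [-0.7, -0.5, -0.4]
finger_gap: 1.002
gripper_force: 0.0
```

```bash
cat > look.py <<'E'
from h import *
import sys
fn=sys.argv[1]
s=manip.sense(); print(s['t'],s['tcp_pos'],R.from_quat(s['tool_rot']).as_matrix()[:,0].round(3)); snap('wrist',fn)
for a in sys.argv[2:]:
    q,z=a.split(':')
    for r in manip.mark_of('wrist',q)[:3]: print(q,np.round(r['position'],1),round(r['p'],2),np.round(atz('wrist',r['position'],float(z),s),4))
E
python3 look.py w1.png rod_handle:.16 rack:0 screwdriver:.015 hexkey:.015
```

```text
2.1 [ 0.49755697 -0.30698094  0.31842702] [0.996 0.089 0.002]
rod_handle [313.5 365.6] 0.81 [ 0.321  -0.3203  0.16  ]
rod_handle [310.9 214.7] 0.71 [ 0.4921 -0.303   0.16  ]
rod_handle [419.8 230.3] 0.56 [ 0.4867 -0.4097  0.16  ]
rack [313.8 157.6] 0.9 [ 0.5324 -0.301   0.    ]
hexkey [315.4 131.9] 0.98 [ 0.5672 -0.3     0.015 ]
```

View pics/w1.png

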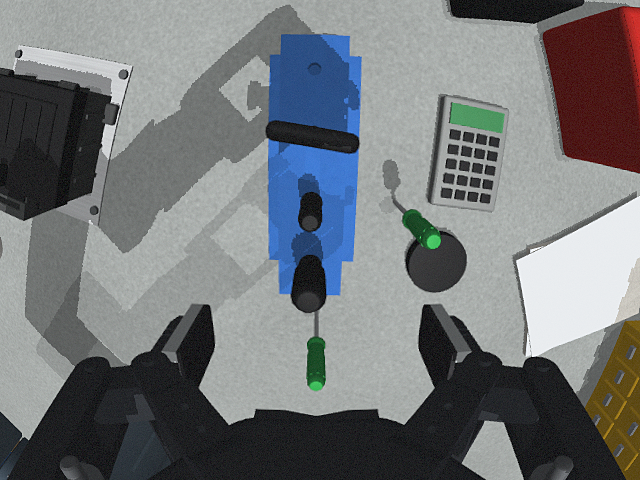

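The rod is at about (310,213), with its handle top at (310,226). The screwdriver top is at (308,300), the T-bar at (312,137) and the empty hole at (314,69).

Run:
```python
from h import *
s=manip.sense()
for n,p,z in [('rodtop',(310,226),.200),('rodmid',(310.5,214),.16),('empty',(314.5,69),.115),('scrtop',(308,300),.207),('rackcorners',(281,36),.115),('',(350,36),.115)]:
    print(n,atz('wrist',p,z,s).round(4))
print(tri([ray('scene',(241,180)),ray('top',(435,246)),ray('wrist',(310.9,214.7),s)]))
```

```text
rodtop [ 0.4878 -0.3081  0.2   ]
rodmid [ 0.4884 -0.3079  0.16  ]
empty [ 0.6292 -0.3001  0.115 ]
scrtop [ 0.4228 -0.3114  0.207 ]
rackcorners [ 0.6624 -0.2633  0.115 ]
 [ 0.668 -0.333  0.115]
[ 0.49209648 -0.30884114  0.15647471]
```

>>> step_arm(targets="-5 0 20 0; -10 0 60 0; -10 0 100 0; -10 0 135 0; -10 0 155 0; -10 0 170 0; -10 0 170 0", gripper=0.3)

```text
t: 3.05
tcp_pos: [0.482, -0.3122, 0.146]
tool_rot: [0.999, 0.04, -0.002, -0.002]
force: [0.1, -0.0, -1.3]
finger_gap: 0.705
gripper_force: 0.0
```

```bash
python3 look.py w2.png rod_handle:.16
```

```text
3.05 [ 0.48200265 -0.31215999  0.14603816] [ 0.997  0.08  -0.004]
rod_handle [495.  284.6] 0.76 [ 0.4893 -0.4079  0.16  ]
rod_handle [295.6 262.3] 0.73 [ 0.4944 -0.3019  0.16  ]
```

View pics/w2.png

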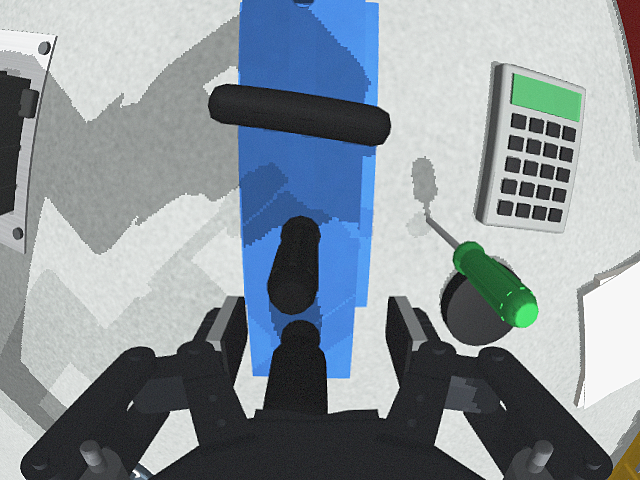

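The rod handle's top is at (293,290) and its lower end at (300,230). It sits ahead of the pads and left of centre.

Run:
```python
from h import *
s=manip.sense()
print(s['tcp_pos'],s['qd'].round(3))
Rm=R.from_quat(s['tool_rot']).as_matrix()
for p,z in [((292.5,291),.200),((295.6,262),.16),((300,230),.122)]:
    w=atz('wrist',p,z,s); print(w.round(4),(Rm.T@(w-s['tcp_pos'])*1e3).round(1))
```

```text
[ 0.48386668 -0.31320399  0.14854629] [ 0.008 -0.019 -0.021  0.002 -0.    -0.   ]
[ 0.4989 -0.3035  0.2   ] [ 15.7  -8.5 -51.5]
[ 0.4954 -0.3028  0.16  ] [ 12.3  -9.4 -11.5]
[ 0.5007 -0.3031  0.122 ] [17.6 -8.7 26.5]
```

>>> step_arm(targets="0 0 0 0; 0 0 0 0; 0 0 0 0")

```text
t: 3.45
tcp_pos: [0.4847, -0.3125, 0.1493]
tool_rot: [0.999, 0.041, 0.001, 0.001]
force: [0.1, -0.2, -1.0]
finger_gap: 0.705
gripper_force: 0.0
```

Run:
```python
from h import *
for i in range(3):
    s=manip.sense();im=snap('wrist','w3.png' if i==2 else None);print(s['t'],s['tcp_pos'].round(4),s['qd'].round(3))
Rm=R.from_quat(s['tool_rot']).as_matrix(); print(Rm.round(3))
for r in manip.masks_of('wrist','rod')[:3]:
    ys,xs=np.nonzero(r['pixels']); print(r['p'],r['position'],xs.min(),xs.max(),ys.min(),ys.max())
    for row in range(ys.min(),ys.max(),12):
        m=xs[ys==row]; 
        if len(m): print(row,m.min(),m.max())
```

```text
3.45 [ 0.4847 -0.3125  0.1493] [ 0.002  0.003  0.003  0.003 -0.001  0.   ]
3.5 [ 0.4847 -0.3123  0.1491] [ 0.002  0.006  0.004 -0.    -0.001 -0.   ]
3.55 [ 0.4846 -0.3122  0.1489] [ 0.     0.004  0.004 -0.    -0.001  0.001]
[[ 0.997  0.083  0.001]
 [ 0.083 -0.997 -0.001]
 [ 0.001  0.001 -1.   ]]
0.8 [489.5, 283.1] 423 533 219 329
219 426 428
231 429 439
243 443 472
255 451 482
267 451 497
279 463 511
291 472 524
303 483 532
315 493 533
327 506 522
0.78 [295.1, 270.2] 267 319 218 315
218 299 302
230 281 317
242 281 318
254 277 317
266 274 318
278 270 318
290 267 318
302 272 314
314 283 300
```

Run:
```python
from h import *
s=manip.sense(); Rm=R.from_quat(s['tool_rot']).as_matrix()
import copy
s1=copy.deepcopy(s); s1['tcp_pos']=np.array([ 0.49755697,-0.30698094,0.31842702]); s1['tool_rot']=np.array([.999,.0445,.001,-.001])
c=manip.get_calibration('wrist');print(c['fov_y'],c['cx'],c['cy'],np.array(c['tool_from_camera']).round(4))
for n,a,b in [('top',(310,226),(292.5,290)),('low',(311,202),(299,230)),('Tbarmid',(312.5,137),(299.5,114)),('green',(432,241),(522,308))]:
    r1,r2=ray('wrist',a,s1),ray('wrist',b,s); w=tri([r1,r2]); print(n,w.round(4),(Rm.T@(w-s['tcp_pos'])*1e3).round(1),[ (np.linalg.norm(np.cross(w-o,d))*1e3).round(1) for o,d in(r1,r2)])
```

```text
65.70646984690485 316.10772577386217 239.7457854309705 [[-1.000e-04 -9.535e-01 -3.013e-01  7.700e-02]
 [ 1.000e+00 -1.000e-04  1.000e-04  6.000e-04]
 [-1.000e-04 -3.013e-01  9.535e-01 -1.803e-01]
 [ 0.000e+00  0.000e+00  0.000e+00  1.000e+00]]
top [ 0.4822 -0.302   0.1635] [ -1.4 -10.1 -14.9] [np.float64(0.9), np.float64(0.9)]
low [ 0.4866 -0.3011  0.0728] [  3.  -10.7  75.8] [np.float64(1.0), np.float64(1.0)]
Tbarmid [ 0.5653 -0.2988  0.1793] [ 81.6  -6.5 -30.6] [np.float64(0.6), np.float64(0.6)]
green [ 0.4837 -0.4187  0.1775] [ -9.6 106.2 -28.8] [np.float64(1.9), np.float64(1.9)]
```

>>> step_arm(targets="7 -5 0 0; 13 -9 0 0; 13 -9 0 0; 13 -9 0 0; 13 -9 0 0")

```text
t: 4.15
tcp_pos: [0.4966, -0.3019, 0.1482]
tool_rot: [0.999, 0.042, -0.0, -0.0]
force: [0.4, 1.0, -0.6]
finger_gap: 0.701
gripper_force: 0.0
```

Run:
```python
from h import *
s=manip.sense();im=snap('wrist','w4.png');print(s['t'],s['tcp_pos'].round(4),s['qd'].round(3))
Rm=R.from_quat(s['tool_rot']).as_matrix()
for p,z in []: pass
for r in manip.masks_of('wrist','rod')[:3]:
    ys,xs=np.nonzero(r['pixels']); print(r['p'],r['position'],xs.min(),xs.max(),ys.min(),ys.max())
    for row in range(ys.min(),ys.max(),20):
        m=xs[ys==row]; 
        if len(m): print(row,m.min(),m.max())
```

```text
4.15 [ 0.4966 -0.3019  0.1482] [-0.004 -0.     0.001 -0.    -0.    -0.001]
0.83 [313.8, 297.0] 290 340 240 344
240 312 319
260 297 333
280 296 334
300 293 337
320 292 338
340 305 325
0.75 [501.6, 302.4] 434 541 235 348
235 434 437
255 451 458
275 461 492
295 472 514
315 490 535
335 504 541
```

View pics/w4.png

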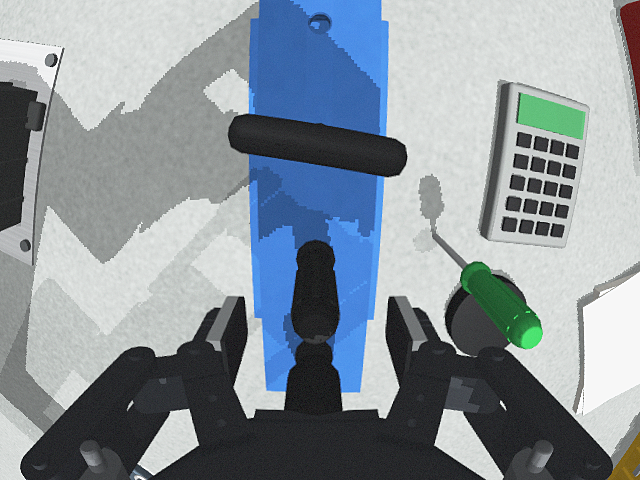

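The rod is now centred between the pads (top 315,319, lower end 315,258). Closing.

>>> step_arm(targets="0 0 0 0; 0 0 0 0; 0 0 0 0; 0 0 0 0; 0 0 0 0; 0 0 0 0; 0 0 0 0", gripper=1, squeeze=60)

```text
t: 4.95
tcp_pos: [0.4966, -0.3021, 0.1485]
tool_rot: [0.999, 0.041, 0.0, 0.0]
force: [0.2, 0.5, 2.5]
finger_gap: 0.198
gripper_force: 58.6
```

>>> step_arm(targets="0 0 -40 0; 0 0 -80 0; 0 0 -120 0; 0 0 -140 0; 0 -40 -140 0; 0 -85 -140 5; 0 -130 -140 10; 0 -175 -140 19; 0 -220 -140 19; 0 -265 -140 19; 0 -310 -140 19; 0 -355 -140 19")

```text
t: 6.15
tcp_pos: [0.4664, 0.0535, 0.2879]
tool_rot: [0.992, -0.124, -0.0, 0.0]
force: [0.5, -0.3, -1.3]
finger_gap: 0.2
gripper_force: 59.1
```

```bash
python3 -c "
from h import *
s=manip.sense();print(s['t'],s['tcp_pos'],R.from_quat(s['tool_rot']).as_matrix().round(3))"
```

```text
6.15 [0.4663668  0.05348038 0.2879362 ] [[ 0.969 -0.246 -0.001]
 [-0.246 -0.969  0.   ]
 [-0.     0.    -1.   ]]
```

>>> step_arm(targets="0 -25 0 0; 0 -50 0 0; 0 -50 0 0; 0 -50 0 0; 0 -50 0 0")

```text
t: 6.65
tcp_pos: [0.479, 0.0995, 0.2879]
tool_rot: [0.992, -0.124, -0.001, 0.0]
force: [-0.8, 0.2, -1.3]
finger_gap: 0.201
gripper_force: 59.1
```

```bash
python3 look.py w5.png slot:.092 lid_lug:.118 lid_hinge:.07 fusebox:0 rod_tip:.155
```

```text
6.65 [0.47901002 0.09951273 0.28791887] [ 0.969 -0.247 -0.001]
slot [278.2 224.7] 0.58 [0.4643 0.1437 0.092 ]
slot [194.2 307. ] 0.22 [0.393  0.2698 0.092 ]
lid_lug [270.4 187.6] 0.59 [0.5078 0.1366 0.118 ]
lid_lug [277.9 220. ] 0.25 [0.4751 0.1383 0.118 ]
lid_hinge [275.9  58.2] 0.56 [0.6358 0.1024 0.07  ]
fusebox [284.1 121.4] 0.97 [0.5692 0.1167 0.    ]
fusebox [315.8 217. ] 0.71 [0.4401 0.109  0.    ]
fusebox [277.6 219.2] 0.62 [0.4497 0.158  0.    ]
rod_tip [313.6 217. ] 0.9 [0.4783 0.1012 0.155 ]
rod_tip [593.1 229.9] 0.78 [ 0.3943 -0.1896  0.155 ]
```

View pics/w5.png

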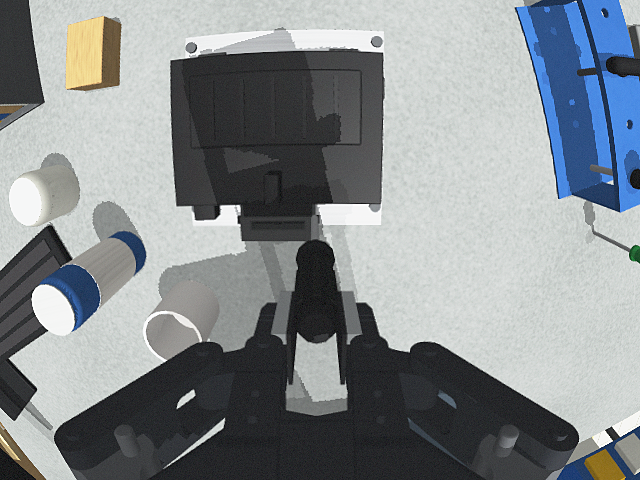

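The fuse box is well aligned with the tool. The tower spans columns 240 to 318 at about row 226, the slot is near (279,224), and the lug is at (272,185). I'll enlarge it.

```bash
python3 -c "
from h import *
im=cv2.imread('pics/w5.png')[170:260,225:345]
im=np.clip((im/255.)**.45*255,0,255).astype('uint8')
cv2.imwrite('pics/w5c.png',cv2.resize(im,None,fx=6,fy=6,interpolation=cv2.INTER_CUBIC))"
```

```text
(no output)
```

View pics/w5c.png

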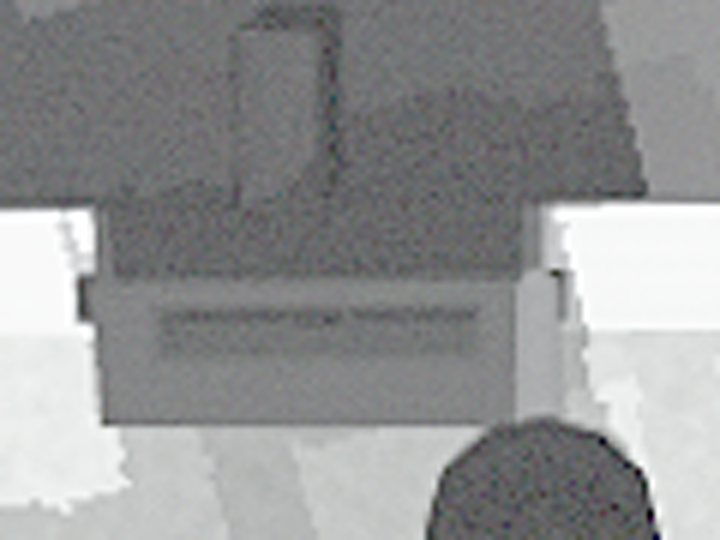

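The crop shows the slot mouth from (252,221) to (305,230), centred at (278.2,225.2). The light strip at columns 311 to 318 is the rod, with its tip near (314.5,215).

Run:
```python
from h import *
s=manip.sense();Rm=R.from_quat(s['tool_rot']).as_matrix(); print(s['tcp_pos'])
f=lambda p,z:(Rm.T@(atz('wrist',p,z,s)-s['tcp_pos'])*1e3).round(1)
print('tip',f((314.5,215.5),.1545),'slot',f((278.2,225.2),.092),atz('wrist',(278.2,225.2),.092,s))
for n,p,z in [('slotends',(251.7,225.2),.092),('',(304.7,225.2),.092),('slotmouthdn',(278,229.7),.092),('up',(278,220.8),.092),('brTL',(187,38),.004),('brTR',(383,30),.004)]: print(n,f(p,z))
```

```text
[0.47943615 0.0996429  0.28833709]
tip [ 1.000e-01 -8.000e-01  1.338e+02] slot [-25.7 -39.4 196.3] [0.46429621 0.14411792 0.092     ]
slotends [-25.5 -67.7 196.3]
 [-25.7 -11.4 196.3]
slotmouthdn [-30.6 -39.7 196.3]
up [-20.9 -39.4 196.3]
brTL [ 200.  -163.9  284.3]
brTR [202.9  83.5 284.3]
```

>>> step_arm(targets="-13 -20 0 0; -26 -39 0 0; -26 -39 25 0; -26 -39 45 0; -26 -39 47 0; -26 -39 47 0; -26 -39 47 0; -26 -39 47 0")

```text
t: 7.75
tcp_pos: [0.4648, 0.1443, 0.2424]
tool_rot: [0.992, -0.124, 0.001, -0.0]
force: [-0.7, -0.1, -1.1]
finger_gap: 0.205
gripper_force: 59.2
```

```bash
python3 look.py w6.png slot:.092 rod_tip:.107 lid_lug:.118;python3 -c "
from h import *
im=cv2.imread('pics/w6.png')[160:280,230:390]
im=np.clip((im/255.)**.45*255,0,255).astype('uint8')
cv2.imwrite('pics/w6c.png',cv2.resize(im,None,fx=5,fy=5,interpolation=cv2.INTER_CUBIC))"
```

```text
7.75 [0.46483532 0.14434078 0.24242437] [ 0.969 -0.246  0.002]
slot [316.9 214.5] 0.82 [0.462  0.1438 0.092 ]
rod_tip [315.6 217.4] 0.89 [0.4632 0.1447 0.107 ]
rod_tip [631.3 223.6] 0.38 [ 0.3716 -0.2129  0.107 ]
lid_lug [313.7 167.7] 0.93 [0.5071 0.1351 0.118 ]
lid_lug [134.4 245.7] 0.17 [0.483  0.3157 0.118 ]
```

View pics/w6c.png

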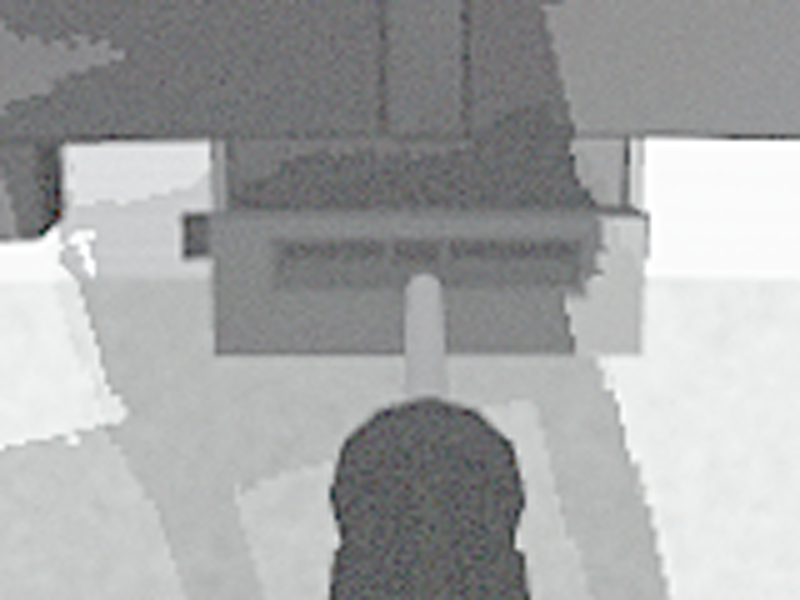

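The crop shows the tip at (315,216) and the slot mouth spanning (285..348, 207.6..218). A break in the dark band at column 313.6 is probably the tab.

Run:
```python
from h import *
s=manip.sense();Rm=R.from_quat(s['tool_rot']).as_matrix(); print(s['tcp_pos'],s['qd'].round(3))
f=lambda p,z:(Rm.T@(atz('wrist',p,z,s)-s['tcp_pos'])*1e3).round(1)
print('tip',f((315,216.5),.109),'slot',f((316.5,212.8),.092),f((316.5,207.6),.092),f((316.5,218),.092),'tab',f((313.6,210),.07))
```

```text
[0.46417855 0.14438938 0.24185701] [ 0.003  0.003  0.006  0.    -0.001  0.   ]
tip [ -0.5  -0.4 132.9] slot [ -1.3   0.9 149.9] [  3.6   0.9 149.9] [ -6.2   0.9 149.9] tab [ -3.7  -1.8 171.9]
```

>>> step_arm(targets="-1 -1.5 5 0; -1 -1.5 10 0; -1 -1.5 14 0; -1 -1.5 16 0; -1 -1.5 17 0; -1 -1.5 18 0; -1 -1.5 18.5 0")

```text
t: 8.65
tcp_pos: [0.4648, 0.1461, 0.2243]
tool_rot: [0.992, -0.124, 0.002, -0.0]
force: [-0.6, -0.9, 8.2]
finger_gap: 0.199
gripper_force: 60.2
```

Contact came at the mouth, about 9 N. With the tip at mouth height there is no parallax, so I'll look now.

```bash
python3 look.py w7.png slot:.092 rod_tip:.092;python3 -c "
from h import *
im=cv2.imread('pics/w7.png')[180:255,265:365]
im=np.clip((im/255.)**.45*255,0,255).astype('uint8')
cv2.imwrite('pics/w7c.png',cv2.resize(im,None,fx=8,fy=8,interpolation=cv2.INTER_CUBIC))"
```

```text
8.65 [0.46482121 0.14605346 0.22428605] [ 0.969 -0.246  0.004]
slot [319.  219.5] 0.58 [0.4616 0.1438 0.092 ]
rod_tip [315.3 220. ] 0.84 [0.4619 0.147  0.092 ]
```

View pics/w7c.png

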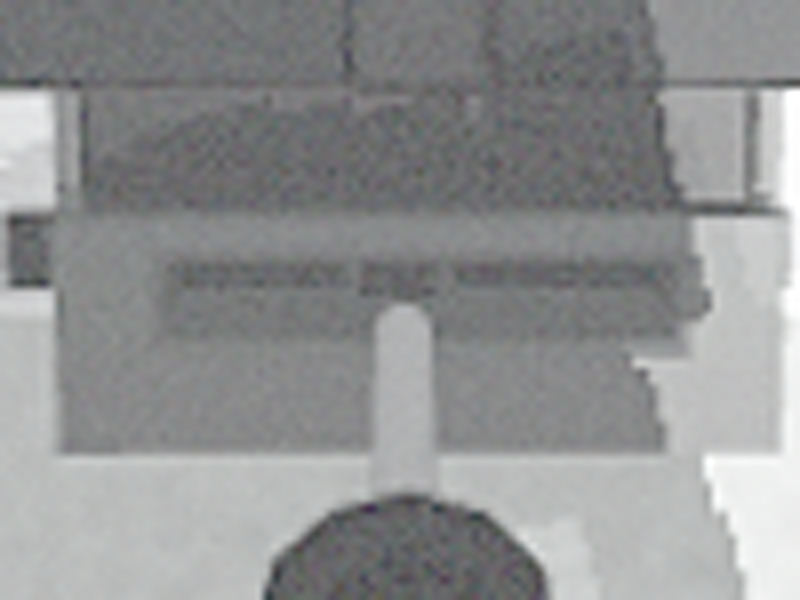

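The rod tip's near edge is at crop (404,300), so its axis is about 3 mm in front of the slot centre (crop row about 298). The tab pad shows between crop columns 358 and 440, right under the rod. I'll lift, shift +3 mm in x and go down.

>>> step_arm(targets="0 0 -4 0; 3 -0.5 -4 0; 3 -0.5 -3 0; 3 -0.5 -1 0; 3 -0.5 1 0; 3 -0.5 3 0; 3 -0.5 5 0; 3 -0.5 5 0")

```text
t: 9.6
tcp_pos: [0.4659, 0.1459, 0.2174]
tool_rot: [0.992, -0.124, -0.0, 0.0]
force: [0.0, -0.9, -1.1]
finger_gap: 0.203
gripper_force: 59.2
```

>>> step_arm(targets="0 0 3 0; 0 0 6 0; 0 0 9 0; 0 0 11 0; 0 0 12 0; 0 0 12 0")

```text
t: 10.2
tcp_pos: [0.4662, 0.1459, 0.2056]
tool_rot: [0.992, -0.124, -0.0, 0.0]
force: [-0.2, -0.4, -1.0]
finger_gap: 0.197
gripper_force: 59.2
```

>>> step_arm(targets="0 0 1 0; 0 0 2 0; 0 0 3 0; 0 0 3 0")

```text
t: 10.6
tcp_pos: [0.4668, 0.1458, 0.2033]
tool_rot: [0.992, -0.124, 0.001, -0.0]
force: [-0.6, 0.2, 1.3]
finger_gap: 0.201
gripper_force: 59.4
```

>>> step_arm(targets="0 0 0.7 0; 0 0 1.5 0; 0 0 1.5 0")

```text
t: 10.9
tcp_pos: [0.4666, 0.1459, 0.2016]
tool_rot: [0.992, -0.124, 0.0, -0.0]
force: [-0.3, 0.2, 4.6]
finger_gap: 0.205
gripper_force: 59.6
```

>>> step_arm(targets="0 0 0.7 0; 0 0 1.4 0; 0 0 1.4 0")

```text
t: 11.2
tcp_pos: [0.4664, 0.1459, 0.2]
tool_rot: [0.992, -0.124, 0.0, -0.0]
force: [-0.5, 0.3, 4.4]
finger_gap: 0.2
gripper_force: 59.6
```

Force stays flat, so this is the tab yielding.

>>> step_arm(targets="0 0 0.8 0; 0 0 1.6 0; 0 0 2.4 0; 0 0 2.4 0")

```text
t: 11.6
tcp_pos: [0.4663, 0.1459, 0.1975]
tool_rot: [0.992, -0.124, 0.0, -0.0]
force: [0.0, 0.2, 4.7]
finger_gap: 0.202
gripper_force: 59.6
```

>>> step_arm(targets="0 0 0.6 0; 0 0 1.2 0; 0 0 1.2 0; 0 0 1.2 0")

```text
t: 12.0
tcp_pos: [0.4664, 0.1459, 0.1964]
tool_rot: [0.992, -0.124, 0.0, -0.0]
force: [-0.5, -0.7, 5.0]
finger_gap: 0.203
gripper_force: 59.6
```

```bash
python3 look.py w8.png lid_lug:.118 lid_lug:.138 lid_hinge:.07
```

```text
12.0 [0.46641017 0.14591188 0.19643336] [ 0.969 -0.246  0.   ]
lid_lug [316.2 166.2] 0.77 [0.5139 0.1332 0.118 ]
lid_lug [316.7  10.9] 0.44 [0.6213 0.1056 0.118 ]
lid_lug [316.2 166.2] 0.77 [0.516  0.1327 0.138 ]
lid_lug [316.7  10.9] 0.44 [0.6151 0.1072 0.138 ]
lid_hinge [316.9   8.3] 0.56 [0.6385 0.101  0.07  ]
```

>>> step_arm(targets="0 0 0.7 0; 0 0 0.7 0; 0 0 -2 0; 0 0 -8 0; 0 0 -20 0; 0 0 -40 0; 0 0 -60 0; 0 0 -75 0; 0 0 -91 0; 0 0 -91 0; 0 0 -91 0")

```text
t: 13.3
tcp_pos: [0.4656, 0.1459, 0.2866]
tool_rot: [0.992, -0.124, -0.001, 0.0]
force: [0.2, -0.9, -0.8]
finger_gap: 0.201
gripper_force: 59.3
```

Run:
```python
from h import *
s=manip.sense();im=snap('wrist','w9.png');print(s['t'],s['tcp_pos'],s['force'])
for cam in('wrist','scene'):
  if cam!='wrist': snap(cam,'s9.png')
  for r in manip.mark_of(cam,'lid_lug')[:2]: print(cam,r['position'],r['p'],[atz(cam,r['position'],z,s).round(4) for z in (.118,.138)])
a=cv2.imread('pics/s1.png');b=cv2.imread('pics/s9.png')
c=np.hstack([x[215:355,290:450] for x in(a,b)]);c=np.clip((c/255.)**.6*255,0,255).astype('uint8')
cv2.imwrite('pics/s9c.png',cv2.resize(c,None,fx=2.5,fy=2.5))
```

```text
13.3 [0.4655912  0.14585286 0.28663969] [ 0.22167727 -0.87126156 -0.75231347]
wrist [312.2, 153.3] 0.79 [array([0.5161, 0.1361, 0.118 ]), array([0.5175, 0.1355, 0.138 ])]
wrist [597.8, 61.2] 0.63 [array([ 0.5605, -0.2087,  0.118 ]), array([ 0.5593, -0.1895,  0.138 ])]
scene [388.3, 253.1] 0.59 [array([0.4957, 0.1236, 0.118 ]), array([0.5172, 0.1336, 0.138 ])]
```

View pics/s9c.png

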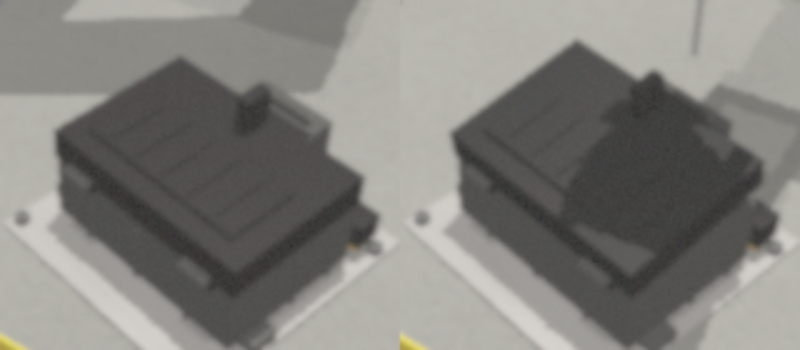

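The right half (now) shows the lid clearly ajar, with the lug raised. Both cameras agree on (0.517, 0.134) at 138 mm height. Returning the rod.

>>> step_arm(targets="14 43 -5 -3; 28 86 -5 -8; 42 129 -5 -13; 56 172 -5 -19; 70 215 -5 -19; 84 258 -5 -19; 98 301 -5 -19; 112 344 -5 -19; 126 387 -5 -19; 140 426 -5 -19; 140 426 -5 -19; 140 426 -5 -19")

```text
t: 14.7
tcp_pos: [0.4965, -0.3018, 0.291]
tool_rot: [0.999, 0.04, -0.001, -0.001]
force: [0.2, 1.5, -2.0]
finger_gap: 0.203
gripper_force: 59.3
```

>>> step_arm(targets="0 0 0 0; 0 0 0 0; 0 0 0 0")

```text
t: 15.0
tcp_pos: [0.4972, -0.3001, 0.2925]
tool_rot: [0.999, 0.042, 0.0, -0.0]
force: [0.3, -0.3, -0.9]
finger_gap: 0.204
gripper_force: 59.3
```

Run:
```python
from h import *
s=manip.sense();Rm=R.from_quat(s['tool_rot']).as_matrix();print(s['t'],s['tcp_pos'],s['qd'].round(3),Rm.round(4))
print(Rm.T@(np.array([.4966,-.302,.1485])-s['tcp_pos'])*1e3)
snap('wrist','w10.png')
for r in manip.mark_of('wrist','rod_tip')[:2]: print('tip',r)
```

```text
15.0 [ 0.49723081 -0.30013164  0.29251997] [-0.003 -0.    -0.007 -0.002  0.001 -0.001] [[ 9.964e-01  8.460e-02  0.000e+00]
 [ 8.460e-02 -9.964e-01  1.000e-04]
 [ 0.000e+00 -1.000e-04 -1.000e+00]]
[ -0.7912109    1.82414132 144.01974672]
tip {'position': [400.8, 204.1], 'p': 0.91}
tip {'position': [313.0, 218.1], 'p': 0.79}
```

>>> step_arm(targets="-0.8 1.8 0 0; -0.8 1.8 20 0; -0.8 1.8 36 0; -0.8 1.8 42 0; -0.8 1.8 45 0; -0.8 1.8 48 0; -0.8 1.8 50 0; -0.8 1.8 52 0; -0.8 1.8 52 0")

```text
t: 16.0
tcp_pos: [0.4965, -0.3034, 0.2404]
tool_rot: [0.999, 0.041, 0.0, 0.0]
force: [-1.1, -0.6, -0.9]
finger_gap: 0.199
gripper_force: 59.3
```

>>> step_arm(targets="0 -0.7 8 0; 0 -1 20 0; 0 -1 40 0; 0 -1 60 0; 0 -1 74 0; 0 -1 82 0; 0 -1 86 0; 0 -1 86 0; 0 -1 86 0")

```text
t: 16.9
tcp_pos: [0.4968, -0.3027, 0.1548]
tool_rot: [0.999, 0.041, 0.0, 0.0]
force: [0.8, -1.2, -1.3]
finger_gap: 0.198
gripper_force: 59.3
```

>>> step_arm(targets="0 0 2 0; 0 0 4 0; 0 0 5.5 0; 0 0 5.5 0; 0 0 5.5 0")

```text
t: 17.4
tcp_pos: [0.4964, -0.3023, 0.1489]
tool_rot: [0.999, 0.042, 0.0, 0.0]
force: [0.0, 0.3, -0.9]
finger_gap: 0.201
gripper_force: 59.3
```

>>> step_arm(targets="0 0 0.5 0; 0 0 1 0; 0 0 1 0")

```text
t: 17.7
tcp_pos: [0.4967, -0.3024, 0.1485]
tool_rot: [0.999, 0.041, 0.0, 0.0]
force: [-0.1, 1.5, 4.4]
finger_gap: 0.202
gripper_force: 59.8
```

>>> step_arm(targets="0 0 0 0; 0 0 0 0; 0 0 0 0; 0 0 0 0; 0 0 0 0", gripper=0.3)

```text
t: 18.2
tcp_pos: [0.4963, -0.3023, 0.1476]
tool_rot: [0.999, 0.041, -0.0, -0.0]
force: [-0.2, 0.1, 0.1]
finger_gap: 0.701
gripper_force: 0.0
```

Run:
```python
from h import *
s=manip.sense();im=snap('wrist','w11.png');print(s['t'],s['tcp_pos'].round(4))
r=manip.masks_of('wrist','rod')
for r in r[:2]:
    ys,xs=np.nonzero(r['pixels']); print(r['p'],r['position'],xs.min(),xs.max(),ys.min(),ys.max())
```

```text
18.2 [ 0.4963 -0.3023  0.1476]
0.6 [500.6, 301.1] 432 542 234 349
0.56 [313.9, 293.8] 290 340 240 344
```

The rod is back exactly where it was. Going to the lug.

>>> step_arm(targets="0 0 -40 0; 0 0 -80 0; 0 0 -120 0; 6 -40 -140 0; 12 -84 -140 5; 18 -128 -140 10; 24 -172 -140 19; 30 -216 -140 19; 36 -260 -140 19; 42 -304 -140 19; 48 -348 -140 19; 54 -392 -120 19")

```text
t: 19.5
tcp_pos: [0.5198, 0.0946, 0.2702]
tool_rot: [0.992, -0.124, 0.004, -0.0]
force: [1.3, -0.8, -0.6]
finger_gap: 0.702
gripper_force: 0.0
```

>>> step_arm(targets="-2 -20 10 0; -4 -40 30 0; -4 -40 45 0; -4 -40 45 0; -4 -40 45 0; -4 -40 45 0")

```text
t: 20.1
tcp_pos: [0.5245, 0.1321, 0.2238]
tool_rot: [0.992, -0.124, 0.001, -0.0]
force: [0.1, 0.6, 0.0]
finger_gap: 0.697
gripper_force: 0.0
```

Run:
```python
from h import *
s=manip.sense();im=snap('wrist','w12.png');Rm=R.from_quat(s['tool_rot']).as_matrix();print(s['t'],s['tcp_pos'].round(4),s['qd'].round(3),Rm[:,0].round(3))
for q in('lid_lug','lid_hinge'):
  for r in manip.mark_of('wrist',q)[:2]:
    w=atz('wrist',r['position'],.138 if q=='lid_lug' else .07,s); print(q,r,w.round(4),(Rm.T@(w-s['tcp_pos'])*1e3).round(1))
S=np.array([.4664,.1459,0]);x=np.array([.969,-.246,0])
w=S+.0552*x; w[2]=.1285; print('pred TCP target tool shift',(Rm.T@(w-s['tcp_pos'])*1e3).round(1))
```

```text
20.1 [0.5245 0.1321 0.2238] [-0.003 -0.006 -0.002 -0.    -0.001 -0.   ] [ 0.969 -0.247  0.002]
lid_lug {'position': [318.2, 239.5], 'p': 0.79} [0.5177 0.1317 0.138 ] [-6.6  2.1 85.8]
lid_hinge {'position': [319.3, 80.5], 'p': 0.77} [0.6387 0.0996 0.07  ] [118.4   3.4 154. ]
lid_hinge {'position': [103.7, 75.5], 'p': 0.67} [0.7129 0.2993 0.07  ] [ 141.1 -208.4  154.2]
pred TCP target tool shift [-4.7  1.  95.3]
```

>>> step_arm(targets="-2 1 30 0; -5 2 60 0; -5 2 80 0; -5 2 90 0; -5 2 94 0; -5 2 94 0; -5 2 94 0")

```text
t: 20.95
tcp_pos: [0.5194, 0.1319, 0.1298]
tool_rot: [0.992, -0.124, 0.001, -0.0]
force: [0.3, -0.3, 0.1]
finger_gap: 0.697
gripper_force: 0.0
```

>>> step_arm(targets="0 0 0 0; 0 0 0 0; 0 0 0 0; 0 0 0 0; 0 0 0 0; 0 0 0 0; 0 0 0 0", gripper=1, squeeze=25)

```text
t: 21.65
tcp_pos: [0.5183, 0.1319, 0.1288]
tool_rot: [0.992, -0.124, -0.0, 0.0]
force: [0.4, 0.4, 0.1]
finger_gap: 0.001
gripper_force: 0.0
```

Run:
```python
from h import *
s=manip.sense();Rm=R.from_quat(s['tool_rot']).as_matrix();print(s['t'],s['tcp_pos'].round(4),s['finger_gap'],s['gripper_force'],s['force'])
for cam in('wrist','scene','top'):
  snap(cam,cam+'13.png')
  for r in manip.mark_of(cam,'lid_lug')[:2]:
    print(cam,np.round(r['position'],1),round(r['p'],2),[(Rm.T@(atz(cam,r['position'],z,s)-s['tcp_pos'])*1e3).round(1)[:2] for z in(.118,.138,.158)])
  for r in manip.masks_of(cam,'lid_lug')[:2]:
    ys,xs=np.nonzero(r['pixels']); print(' mask',r['p'],xs.min(),xs.max(),ys.min(),ys.max(),len(xs))
```

```text
21.65 [0.5183 0.1319 0.1288] 0.0006031562669635326 0.0 [0.44603528 0.44798874 0.08760746]
wrist [316.7 285.2] 0.77 [array([-10. ,   0.9]), array([-0.9,  0.9]), array([8.3, 0.8])]
wrist [ 99.4 323.8] 0.67 [array([ -42.9, -146.5]), array([ -30.3, -131.1]), array([ -17.8, -115.7])]
 mask 0.79 131 501 37 329 97723
scene [389.1 252. ] 0.97 [array([-23.9,  14.9]), array([-5.4, -0.1]), array([ 13.1, -15.1])]
 mask 0.79 311 435 231 333 7132
top [269.4 237.4] 0.94 [array([2.4, 0.4]), array([0.3, 3. ]), array([-1.8,  5.6])]
top [284.3 199.5] 0.39 [array([113.5,  11.9]), array([110. ,  14.4]), array([106.4,  16.8])]
 mask 0.77 236 318 185 259 2372
 mask 0.55 138 170 203 232 761
```

>>> step_arm(targets="0 0 -3 0; 0 0 -6 0; 0 0 -6 0")

```text
t: 22.4
tcp_pos: [0.5188, 0.1319, 0.1354]
tool_rot: [0.992, -0.124, 0.001, -0.0]
force: [-0.2, 0.7, 0.5]
finger_gap: -0.003
gripper_force: 0.0
```

Run:
```python
from h import *
s=manip.sense();Rm=R.from_quat(s['tool_rot']).as_matrix();print(s['t'],s['tcp_pos'].round(4))
rs=[]
for cam in('wrist','scene','top'):
  snap(cam,cam+'14.png')
  r=manip.mark_of(cam,'lid_lug')[0]; rs.append(ray(cam,r['position'],s)); print(cam,r)
w=tri(rs);print(w,[(np.linalg.norm(np.cross(w-o,d))*1e3).round(1) for o,d in rs]); print(tri(rs[:2]),tri(rs[1:]))
def dif(a,b,box):
  A,B=[cv2.imread('pics/'+f).astype(int) for f in(a,b)]; d=np.abs(A-B).sum(2); y0,y1,x0,x1=box
  d=d[y0:y1,x0:x1]; ys,xs=np.nonzero(d>60); print(a,b,len(xs), (xs.min()+x0,xs.max()+x0,ys.min()+y0,ys.max()+y0) if len(xs) else '')
dif('scene13.png','scene14.png',(230,330,310,440)); dif('s9.png','scene14.png',(230,330,310,440))
```

```text
22.4 [0.5188 0.1319 0.1354]
wrist {'position': [314.9, 282.9], 'p': 0.83}
scene {'position': [389.0, 252.8], 'p': 0.62}
top {'position': [266.6, 236.8], 'p': 0.76}
[0.5182227  0.13463405 0.14066511] [np.float64(2.5), np.float64(1.0), np.float64(1.7)]
[0.51516729 0.1333391  0.13684057] [0.51903418 0.13601516 0.14126542]
scene13.png scene14.png 102 (np.int64(383), np.int64(437), np.int64(230), np.int64(329))
s9.png scene14.png 1118 (np.int64(372), np.int64(439), np.int64(230), np.int64(329))
```

Run:
```python
import cv2,numpy as np
for f in('w12.png','wrist14.png'):
    g=cv2.cvtColor(cv2.imread('pics/'+f),cv2.COLOR_BGR2GRAY)[190:330,256:376]
    g=cv2.resize(g,(24,20),interpolation=cv2.INTER_AREA); print(f); print('\n'.join(' '.join('%3d'%v for v in r) for r in g))
```

```text
w12.png
 48  49  48  49  49  49  49  48  49  49  48  49  49  48  44  42  41  41  62  67  70  70  71  71
 49  49  48  49  47  46  43  42  42  41  40  44  40  41  40  41  41  41  54  62  71  71  71  72
 49  48  48  44  40  42  41  41  41  41  41  41  42  41  41  40  41  40  46  63  65  71  72  72
 47  45  42  41  41  41  41  41  41  41  41  41  41  40  41  41  41  41  41  62  64  71  73  73
 41  41  41  41  40  40  41  41  41  41  40  33  34  32  40  40  41  40  41  53  65  69  72  72
 41  41  41  41  41  41  41  41  41  41  38  43  44  45  40  40  41  41  40  44  66  66  66  66
 41  40  41  41  41  40  41  40  41  40  38  44  46  47  39  40  41  40  40  39  63  66  67  67
 41  40  40  40  40  40  40  40  41  40  39  44  45  45  39  41  40  41  40  41  54  67  67  67
 41  40  41  41  40  40  41  40  41  40  38  44  44  44  39  41  41  41  43  57  67  68  68  68
 40  41  40  40  41  40  40  40  41  40  37  42  43  43  38  40  41  41  49  69  69  69  69  70
113 109 106  96  38  41  42  41  42  42  40  41  41  40  40  42  40  41  43  72  75 158 176 177
168 148 107  40  43  43  42  42  41 
[... 2059 characters left out ...]
  39  39  39  39  40  40  39
 39  39  40  38  39  39  39  40  38  36  41  43  42  42  38  39  40  40  38  39  39  40  40  39
 39  39  39  39  39  39  38  39  43  78  80  54  44  81  79  52  39  40  39  39  39  38  39  39
 39  38  39  40  39  38  39  40  56 122 122  65  41 124 121  77  39  39  38  39  39  40  39  39
 39  38  38  39  38  39  41  42  69 122 122  64  40 124 122  89  41  42  40  39  38  38  38  61
 57  41  39  40  40  43  43  43  80 122 122  62  37 124 122 100  43  43  44  41  39  40  40  85
131  38  39  39  40  44  46  45  91 122 122  57  38 121 121 110  46  45  45  40  39  39  39  90
194  60  62  61  47  42  43  41 100 122 123  56  37 120 121 120  42  42  41  44  63  68  64 127
```

Shut fingers begin at row 288 in the image, and the lug top is still visible ahead of them. With the apparent gap width, this says the pads sit about 38 mm higher than the nominal TCP, so they closed above the lug. I'll reopen and go down in small, force-checked steps.

>>> step_arm(targets="0 0 0 0; 0 0 0 0; 0 0 0 0; 0 0 0 0; 0 0 4 0; 0 0 8 0; 0 0 11 0; 0 0 11 0", gripper=0.4)

```text
t: 23.5
tcp_pos: [0.5178, 0.1318, 0.1231]
tool_rot: [0.992, -0.124, -0.001, 0.0]
force: [-0.5, -0.2, 0.0]
finger_gap: 0.599
gripper_force: 0.0
```

>>> step_arm(targets="0 0 2 0; 0 0 4 0; 0 0 4 0")

```text
t: 23.8
tcp_pos: [0.5182, 0.1318, 0.1195]
tool_rot: [0.992, -0.124, -0.0, 0.0]
force: [0.2, -0.2, 0.3]
finger_gap: 0.599
gripper_force: 0.0
```

>>> step_arm(targets="0 0 2 0; 0 0 4 0; 0 0 4 0")

```text
t: 24.1
tcp_pos: [0.5181, 0.1318, 0.1155]
tool_rot: [0.992, -0.124, -0.0, 0.0]
force: [-0.5, -1.0, -0.2]
finger_gap: 0.598
gripper_force: 0.0
```

>>> step_arm(targets="0 0 2 0; 0 0 4 0; 0 0 6 0; 0 0 6 0")

```text
t: 24.5
tcp_pos: [0.518, 0.1318, 0.1095]
tool_rot: [0.992, -0.124, -0.0, 0.0]
force: [-0.3, -0.2, -0.1]
finger_gap: 0.601
gripper_force: 0.0
```

>>> step_arm(targets="0 0 2 0; 0 0 4 0; 0 0 6 0; 0 0 6 0")

```text
t: 24.9
tcp_pos: [0.5181, 0.1318, 0.1035]
tool_rot: [0.992, -0.124, -0.0, 0.0]
force: [0.1, 0.1, 0.2]
finger_gap: 0.602
gripper_force: 0.0
```

Run:
```python
from h import *
s=manip.sense();Rm=R.from_quat(s['tool_rot']).as_matrix();print(s['t'],s['tcp_pos'].round(4),s['force'])
snap('wrist','w15.png')
for cam in('wrist','scene'):
  if cam=='scene': snap(cam,'s15.png')
  for r in manip.mark_of(cam,'lid_lug')[:1]: print(cam,r,(Rm.T@(atz(cam,r['position'],.138,s)-s['tcp_pos'])*1e3).round(1))
g=cv2.cvtColor(cv2.imread('pics/w15.png'),cv2.COLOR_BGR2GRAY)[240:370,226:406]
g=cv2.resize(g,(30,18),interpolation=cv2.INTER_AREA); print('\n'.join(' '.join('%3d'%v for v in r) for r in g))
```

```text
24.9 [0.5181 0.1318 0.1035] [0.11477964 0.09145388 0.24534724]
wrist {'position': [314.4, 309.0], 'p': 0.63} [ -1.   -0.2 -34.5]
scene {'position': [385.9, 251.0], 'p': 0.62} [ -2.5   6.5 -34.5]
 44  43  44  44  42  42  39  38  38  38  39  39  39  38  38  39  38  38  37  38  38  38  38  38  39  38  38  38  41  43
 44  44  43  42  39  39  38  39  38  39  38  39  39  38  38  38  39  37  38  39  39  38  37  38  38  39  38  39  40  44
 43  41  41  38  38  38  38  38  38  38  39  39  38  38  37  39  39  38  38  38  38  38  37  38  39  39  38  38  38  40
 40  38  38  38  39  38  38  38  38  38  38  38  38  38  39  39  39  38  38  38  38  37  38  38  37  39  39  39  38  39
 39  37  38  39  38  39  38  38  38  38  39  38  37  32  32  32  33  36  39  38  38  39  37  38  38  38  38  40  38  38
 38  38  38  38  39  38  38  38  38  39  37  38  34  30  30  29  30  32  38  39  38  38  38  38  38  38  40  54  45  39
 38  38  38  38  39  38  38  38  38  38  38  39  32  31  31  31  31  31  39  39  38  38  38  39  38  39  38  55  57  55
 38  43  79  75  37  38  38  39  38  38  38  39  36  40  40  40  
[... 554 characters left out ...]
  37  38  38  38  39  38  37  38  39  39  40  39  37  39  39  37  38  38  38  38  33  34  34  89 122
139  77  34  33  33  37  38  40  38  38  38  38  37  39  39  39  39  36  39  38  39  39  39  39  39  32  33  33  58 139
128  98  36  34  34  39  39  39  39  39  39  39  36  40  39  39  39  36  39  39  39  39  39  39  40  33  34  32  72 152
 45  47  38  34  40  52  52  47  44  45  44  44  39  38  39  37  38  37  44  44  44  44  48  57  54  44  33  35  48  46
 42  41  41  33  89  72  75  79  81  80  81  80  79  72  71  69  71  74  77  76  77  77  77  80  74  89  32  38  43  42
 42  41  44  34 132  79  80  81  80  80  79  80  80  80  80  80  80  80  80  80  80  80  79  80  78 144  52  39  42  43
```

The lug is centred between the pads. Going 8 mm lower, then closing.

>>> step_arm(targets="0 0 2 0; 0 0 5 0; 0 0 8 0; 0 0 8 0")

```text
t: 25.5
tcp_pos: [0.5179, 0.1318, 0.0952]
tool_rot: [0.992, -0.124, -0.001, 0.0]
force: [0.2, 0.9, -0.0]
finger_gap: 0.603
gripper_force: 0.0
```

>>> step_arm(targets="0 0 0 0; 0 0 0 0; 0 0 0 0; 0 0 0 0; 0 0 0 0; 0 0 0 0; 0 0 0 0", gripper=1, squeeze=25)

```text
t: 26.2
tcp_pos: [0.5184, 0.1319, 0.0959]
tool_rot: [0.992, -0.124, 0.0, -0.0]
force: [0.9, 1.4, 1.8]
finger_gap: 0.154
gripper_force: 29.8
```

The lug is gripped (gap 0.154, 30 N). Now I'll follow the arc about the hinge.

>>> step_arm(targets="5 0 -7.7 0; 10.3 0 -15.1 0; 16.2 0 -22.1 0; 22.5 0 -28.7 0; 29.2 0 -35 0; 36.2 0 -40.8 0; 43.6 0 -46.2 0; 51.3 0 -51 0; 59.3 0 -55.4 0; 67.6 0 -59.2 0; 76 0 -62.5 0; 84.8 0 -65.4 0")

```text
t: 27.4
tcp_pos: [0.6003, 0.1113, 0.1614]
tool_rot: [0.992, -0.124, -0.001, -0.0]
force: [-0.7, 4.5, -7.1]
finger_gap: 0.155
gripper_force: 27.8
```

>>> step_arm(targets="9 0 -2.2 0; 17.9 0 -4 0; 27 0 -5.1 0; 36 0 -5.7 0; 45.2 0 -5.7 0; 54.3 0 -5.2 0; 63.4 0 -4 0; 72.3 0 -2.3 0; 81.2 0 0 0; 89.9 0 2.7 0; 98.4 0 6 0; 106.6 0 9.9 0")

```text
t: 28.6
tcp_pos: [0.7054, 0.0849, 0.1527]
tool_rot: [0.992, -0.124, 0.001, -0.0]
force: [-0.2, 4.7, 0.8]
finger_gap: 0.164
gripper_force: 29.1
```

>>> step_arm(targets="6 0 3.2 0; 12 0 6.5 0; 12 0 6.5 0; 12 0 6.5 0")

```text
t: 29.0
tcp_pos: [0.7176, 0.0818, 0.1461]
tool_rot: [0.992, -0.124, 0.002, -0.0]
force: [1.3, 4.4, 0.3]
finger_gap: 0.156
gripper_force: 29.3
```

>>> step_arm(targets="0 0 0 0; 0 0 0 0; 0 0 0 0; 0 0 0 0; 0 0 0 0; 8 0 0 0; 16 0 0 0; 24 0 0 0; 32 0 -5 0; 36 0 -15 0; 36 0 -25 0; 36 0 -25 0", gripper=0.3)

```text
t: 30.2
tcp_pos: [0.752, 0.0729, 0.1728]
tool_rot: [0.992, -0.124, 0.002, -0.0]
force: [1.0, 0.2, 0.5]
finger_gap: 0.7
gripper_force: 0.0
```

>>> step_arm(targets="0 0 -20 0; 0 0 -50 0; 0 0 -90 0; 0 0 -130 0; 0 0 -160 0; 0 0 -160 0; 0 0 -160 0")

```text
t: 30.9
tcp_pos: [0.7502, 0.0731, 0.3309]
tool_rot: [0.992, -0.124, 0.001, -0.0]
force: [-0.1, -0.3, -0.3]
finger_gap: 0.707
gripper_force: 0.0
```

Run:
```python
from h import *
s=manip.sense();print(s['t'],s['tcp_pos'].round(4),s['force'].round(1))
rs=[]
for cam in('wrist','scene','top'):
  snap(cam,cam+'16.png')
  for r in manip.mark_of(cam,'lid_lug')[:2]: print(cam,np.round(r['position'],1),round(r['p'],2),atz(cam,r['position'],.187,s).round(3))
  r=manip.mark_of(cam,'lid_lug')
  if r: rs.append(ray(cam,r[0]['position'],s))
w=tri(rs);print(w,[(np.linalg.norm(np.cross(w-o,d))*1e3).round(1) for o,d in rs])
S=np.array([.4664,.1459,0]);x=np.array([.969,-.246,0]);h=S+.18*x;h[2]=.07
for t in(1.65,1.85): print(t,h+x*(-.135*np.cos(t)+.048*np.sin(t))+np.array([0,0,.135*np.sin(t)+.048*np.cos(t)]))
for q,z in[('rod_handle',.16),('rack',0),('relay',0),('carton',0),('mug',0)]:
  for r in manip.mark_of('top',q)[:2]: print(q,np.round(r['position']),round(r['p'],2),atz('top',r['position'],z).round(3))
```

```text
30.9 [0.7502 0.0731 0.3309] [-0.1 -0.3 -0.3]
wrist [313.7 244.7] 0.6 [0.722 0.082 0.187]
scene [311.4 281.2] 0.74 [0.717 0.081 0.187]
top [287.4 158. ] 0.95 [0.723 0.081 0.187]
[0.72160388 0.08211624 0.19032367] [np.float64(1.2), np.float64(2.3), np.float64(1.4)]
1.65 [0.69753639 0.08722141 0.20077898]
1.85 [0.72158217 0.08111691 0.18654382]
rod_handle [441. 320.] 0.63 [ 0.304 -0.322  0.16 ]
rod_handle [473. 255.] 0.42 [ 0.472 -0.408  0.16 ]
rack [420. 244.] 0.73 [ 0.521 -0.297  0.   ]
carton [206. 168.] 0.88 [0.741 0.335 0.   ]
carton [284. 199.] 0.6 [0.651 0.101 0.   ]
mug [490. 288.] 0.65 [ 0.395 -0.497  0.   ]
```

```bash
python3 -c "
from station import manip
print(manip.sign_off())"
```

```text
the job is handed in; nothing more can be done
None
```

The job is handed in after about 31 s: the latch was released with the rod at about 6 N, the rod is back in its rack hole, and the lid rests fully open at its stop (about 1.85 rad).

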